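Clamp a model-car chassis in its bench jig

ROBOT

A 6-joint arm with a two-finger parallel gripper is mounted at the origin on the work surface. World frame = base frame: x ahead of the robot, y to its left, z up, the work surface at z = 0. Lengths are in mm, angles in degrees, forces in N, time in s.
With the tool pointing down it reaches from about 225 to 875 mm from the base axis. Payload 3.4 kg.
Tool frame: the origin (TCP) lies at the very end of the fingers, on their centre line; the grasp point (between the pads) lies 19 mm behind it (env.grip_point_offset is the distance from the TCP to the grasp point, in mm); z points along the fingers, y is the line along which they close (so a half turn about z gives the same grasp; the last joint's range is limited). The gripper opens to 85 mm and grips with 20 to 120 N. Pads are 22 mm wide; open, the fingers measure 114 mm over their backs; the gripper's body (76 mm by 85 mm) begins 54 mm behind the grasp point. The pads swing forward as they close: fully open they stand 13 mm farther back than shut.
Start: joints at [69.328, 15.808, 86.224, -0, 77.962, -6.933], TCP at [136.582, 558.577, 231.328] pointing down, gripper open.
Joint ranges: [-165.64, 165.64], [-43.16, 119.46], [12.63, 154.43], [-67.54, 247.53], [6.08, 155.33], [-154.97, 154.97]. Speed limits (degrees/s): [147.25, 147.25, 180, 180, 180, 180].

INTERFACE

Orientations are given as [roll, pitch, yaw] about the fixed x, y, z axes, in that order (R = Rz(yaw) Ry(pitch) Rx(roll)).
In Python, from workcell import env, observe, eyes gives the robot as it stands. Calls block until the motion is done:
- env.goto(position, orientation): joint-space move of the TCP to a pose.
- env.movel(position, vel=150, attitude=None, contact_N=None): straight line of the TCP; attitude=None keeps the orientation; vel is the mean speed in mm/s. With contact_N (N) it stops when the force on the tool has changed by that much, and returns True; else False.
- env.move_joints(angles): joint-space move.
- env.gripper_to(opening, force=None): finger opening in mm; force is the grip in N (None keeps the last); returns when the fingers have stopped.
- env.pause(seconds).
- env.inverse_kinematics(position, orientation): joint angles nearest the present ones, or None.
- observe(): the state.
- eyes.capture(name): name is "side" or "top" or "wrist"; returns a dict with "image" (480x640x3 uint8, red, green, blue), "depth" (480x640 float32, mm along the optical axis (not along the pixel's ray), 0 where there is no reading), "camera_matrix" (3x3 intrinsics, pixels), "world_from_camera" (4x4, takes a point from camera to world coordinates). Camera axes: x right, y up, looking along -z (the intrinsics and any distortion apply to the point x, -y, -z); pixel columns grow to the right and rows downward; lengths in mm; the calibration is good to about 2 mm. The wrist camera is an equidistant fisheye: a pixel r from the principal point sees the ray r / f radians off the axis. A picture is of the moment at which its call begins.
A pose or a line that the arm cannot do raises env.PlanningError and nothing moves.
- env.finish_job(): hands the job in; it is judged then, once.
Trained networks look in a picture, given as the dict that the camera call returned (one of the last four; its "shot" number tells which), for a name from the list of things; names that differ only in an ending like _2 or _b are one class to them, and where a whole thing is asked for, a point or a joint stands for the part that bears it (a point fixed in the world has none). Each returns a list of dicts, best first, with "conf" (0 to 1); they miss things now and then, are a little off and sometimes report something else, mostly with a low value. They report only what shows in the picture. A call takes as long as a camera call. They do not tell look-alikes from the thing itself.
- eyes.spot_in(target, picture): "at" ([row, column] in pixels, amid what is visible of it).
- eyes.spot_point(target, picture): "at" ([row, column] in pixels: a listed point, or the origin of a listed thing).
The state is a dict: "time_s": time; "q": joint angles; "joint_velocities": joint speeds; "joint_torque": joint torques, N m; "position": TCP position; "ee_rot": TCP orientation; "ft_force": force on the tool from outside, world axes, zero at the start; "ft_torque": the same for the moment, N m; "finger_gap": finger opening in mm; "finger_force": force on a finger pad.
Only numpy, scipy, OpenCV 4.12 (cv2) and the standard library are available. Lean on these libraries where they do the work, as an engineer would, in place of code of your own. Each camera call takes 0.05 s, during which the arm holds its last target. There are 200 camera calls.

TASK

With the fingertips, slide the bare model-car chassis along its rails until its front edge is fully against the jig's stop bar. Then push the toggle clamp's lever outwards and down, past its dead point, until it snaps into lock and its pad holds the chassis down. Do not lift the chassis out of the rails, and leave the paper roll, spray bottle, wheel and battery where they stand.

Things in the scene. Friction and masses are not known exactly. Their poses are not given: they have to be found in the camera images.
- jig: Fixed aluminium bed, x -155 to +105, y -70 to +130 mm about its origin, 12 mm thick; origin on the bench. The chassis is slid along its +x. Steel rails 8 mm wide and 8 mm high on the bed along x, from x -135 to +65, inner faces at y +-47 mm.
- jig_stop (a point): Middle of the stop face, 16 mm above the bench, at x = +85 mm in the jig's frame: the chassis nose must come here. The steel stop bar is 15 x 110 mm, its top 34 mm above the bench.
- chassis: Loose model-car chassis, 0.3 to 0.6 kg: black plate 170 x 90 x 8 mm flat on the bed between the rails, nose 12 to 40 mm short of the stop. Origin: centre of its underside; x points to the nose, parallel to the jig's. Upright aluminium motor mount (60 wide, 8 thick, 38 mm high) flush with the tail, motor ahead of it; black tower 70 wide, 34 high, 66 mm ahead of the origin.
- chassis_tail (a point): The point to push, along the jig's +x: middle of the chassis' flat, upright rear face (60 mm wide, reaching 18 mm above this point and 20 mm below it, where the bed begins). The chassis slides with 2 to 8 N.
- chassis_nose (a point): Middle of the chassis' front edge, 85 mm ahead of its origin, 4 mm above its underside; it meets the stop.
- clamp: Steel toggle clamp fixed on the bed beside the +y rail, 0 to 40 mm in x and 95 mm in y from the jig's origin. Origin: underside of its 50 x 50 mm foot, on the bed; axes as the jig's; side plates 49 mm high. Its holding arm stands raised over the chassis, leaning to -y, up to 140 mm above the bench; it comes down by itself as the lever goes over.
- clamp_pad: Sprung rubber foot of the holding arm, 18 mm across, 13 mm high, origin at the centre of its lower face. Raised at the start; when the clamp is locked it presses down on the chassis plate near the middle with about 3 to 6 N.
- clamp_lever (a joint): Lever angle, rad: 0 open (lever upright, 80 degrees above level), growing as it swings to the jig's +y and down about an axis along the jig's x; 1.30 locked (5 degrees above level, pointing to +y). Elevation = 1.396 minus this. Dead point about 0.75: before it a spring drives the lever back to 0, beyond it snaps it to 1.30. About 8 N at the grip starts it, less later.
- lever_pivot (a point): Pivot of the lever, on the clamp 12 mm to +y of the clamp's origin and 40 mm above its foot.
- lever_grip (a point): Middle of the lever's black round rubber grip, 115 mm from the pivot. The grip is 22 mm thick and covers 74 to 156 mm from the pivot; push its inner side (-y, later the top). Moves with the lever: about 165 mm above the bench when open, 63 mm when locked.
- paper_roll: Loose roll of white paper standing on end, 100 mm across, 120 mm high; origin at its base. Bystander.
- spray_bottle: Loose white bottle with yellow trigger head, 64 mm across, 174 mm high; origin at its base. Bystander.
- wheel: Loose model-car wheel lying flat, black tyre 62 mm across, 26 mm high; origin at its underside. Bystander.
- battery: Loose battery pack 47 x 97 x 25 mm lying flat; origin at its underside. Bystander.
There are look-alikes about, which are no part of the job. Leave any blue or orange look-alike of the chassis alone.

How it is judged:
By the outcome, as a careful person would: the job done as asked, in the order asked, and still so for the second after the job is handed in, with the robot touching nothing.
It also fails if it takes over 51 s, if anything falls off the work surface, if the arm or the gripper's body presses on something with over 40 N, if the wrist force passes 120 N, or if a joint passes its speed limit or range.

## Working session

There is one attempt and no reset: what is moved stays moved. The work goes in short steps, each a Python script; the robot and the scene stay as the last script left them, time stands still between calls to the robot, and variables do not carry over. Pictures are saved under pics/ and viewed, at most 10 in all, crops included, and the job is handed in when it is done.

```bash
mkdir -p pics; cat > h.py <<'E'
import numpy as np, cv2
from workcell import env, observe, eyes
def ray(p,px):
    K=p["camera_matrix"];r,c=px
    return np.array([(c-K[0,2])/K[0,0],-(r-K[1,2])/K[1,1],-1.])
def w(p,px,depth=None,z=None):
    T=np.array(p["world_from_camera"]);d=T[:3,:3]@ray(p,px);o=T[:3,3]
    if z is not None: return o+d*(z-o[2])/d[2]
    if depth is None:
        r,c=int(round(px[0])),int(round(px[1]));a=p["depth"][max(r-2,0):r+3,max(c-2,0):c+3];a=a[a>0];depth=np.median(a) if a.size else np.nan
    return o+d*depth
def save(p,n,crop=None,s=1):
    im=p["image"]
    if crop: im=im[crop[0]:crop[1],crop[2]:crop[3]]
    cv2.imwrite("pics/"+n,cv2.resize(im[:,:,::-1],None,fx=s,fy=s,interpolation=cv2.INTER_CUBIC))
E
python3 - <<'E'
from h import *
np.set_printoptions(precision=1,suppress=True)
P={n:eyes.capture(n) for n in("top","side")}
for n,p in P.items():
    save(p,n+"0.png")
    for t in["chassis_tail","chassis_nose","jig_stop","jig","clamp","clamp_pad","lever_pivot","lever_grip","chassis","paper_roll","spray_bottle","wheel","battery"]:
        print(n,t,[(np.round(d["at"]),round(d["conf"],2),w(p,d["at"])) for d in eyes.spot_point(t,p)[:3]])
E
```

```text
top chassis_tail [(array([301., 322.]), 0.9, array([ 485.2, -134.3,   45.6])), (array([292., 468.]), 0.77, array([ 523. , -566.7,    2.5])), (array([252., 185.]), 0.61, array([621. , 271.9,   3.9]))]
top chassis_nose [(array([242., 436.]), 0.67, array([ 669.5, -471.3,    4.7])), (array([250., 302.]), 0.65, array([634.2, -72.5,  18.8]))]
top jig_stop [(array([239., 300.]), 0.61, array([668.3, -64.5,  12.5])), (array([272., 272.]), 0.25, array([563.4,  10.6,  72.7]))]
top jig [(array([264., 307.]), 0.85, array([591.4, -87.9,  19.5]))]
top clamp [(array([269., 275.]), 0.77, array([575.7,   4.4,  26.2]))]
top clamp_pad [(array([262., 305.]), 0.45, array([599.3, -81.3,  20.9]))]
top lever_pivot [(array([262., 312.]), 0.59, array([ 598.3, -101.8,   19.3]))]
top lever_grip [(array([270., 266.]), 0.52, array([555.7,  23.2, 185.6]))]
top chassis [(array([276., 317.]), 0.96, array([ 558.1, -118.8,   21.2])), (array([224., 201.]), 0.95, array([704.8, 229.6,   6.9])), (array([265., 451.]), 0.78, array([ 603.7, -515.3,    7.5]))]
top paper_roll [(array([246., 375.]), 0.72, array([ 638.6, -272.1, 
[... 1237 characters left out ...]
 23. , 185.2]))]
side chassis [(array([183., 299.]), 0.92, array([694.5, 224.5,  10.2])), (array([436., 368.]), 0.89, array([ 593.9, -521.6,    9.9])), (array([306., 264.]), 0.66, array([ 480.8, -143.8,   16. ]))]
side paper_roll [(array([255., 281.]), 0.69, array([563.9, -20.9,  32.7])), (array([341., 349.]), 0.66, array([ 622.4, -338.3,   84.9])), (array([283., 288.]), 0.53, array([ 555.7, -102.5,   20.9]))]
side spray_bottle [(array([192., 214.]), 0.61, array([454. , 249.4,  35.5]))]
side wheel [(array([223., 324.]), 0.78, array([704.2,  44.9,  26.7]))]
side battery [(array([273., 380.]), 0.81, array([ 781.7, -156.7,   24.7])), (array([282., 288.]), 0.58, array([ 557. , -101. ,   20.9]))]
```

```bash
python3 - <<'E'
import cv2
a=cv2.imread("pics/top0.png")[185:335,170:490];b=cv2.imread("pics/side0.png")[180:330,190:390]
cv2.imwrite("pics/t1.png",cv2.resize(a,None,fx=2.5,fy=2.5,interpolation=2));cv2.imwrite("pics/s1.png",cv2.resize(b,None,fx=4,fy=4,interpolation=2)[:600,:800])
E
```

```text
(no output)
```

View pics/t1.png

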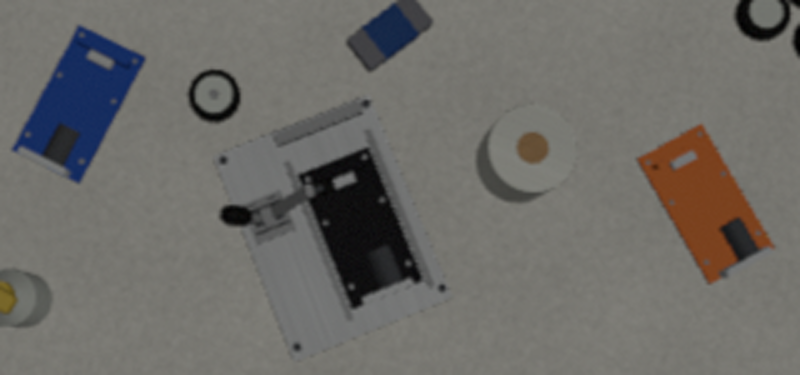

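View pics/s1.png

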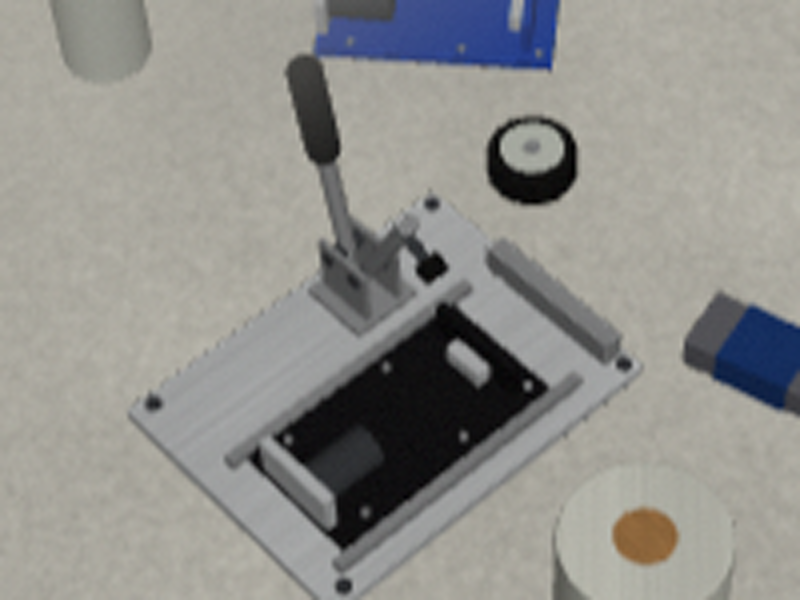

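The top crop shows three chassis candidates:
- **Black:** at about (277,314) full-frame, lying between the jig rails. It has the bare aluminium mount, so this is the one meant.
- **Blue:** at (224,201), a look-alike off the jig.
- **Orange:** at (265,451), also a look-alike off the jig.

The side crop confirms the black one, and the upright lever with its grip is at about (207,268). Next I'll get the jig pose from the four bed bolts.

```bash
python3 - <<'E'
from h import *
np.set_printoptions(precision=1,suppress=True)
p=eyes.capture("top");s=eyes.capture("side")
g=cv2.cvtColor(p["image"],cv2.COLOR_RGB2GRAY).astype(float)
B=[]
for x,y in[(367,103),(223,160),(442,288),(297,347)]:
    r,c=int(185+y/2.5),int(170+x/2.5)
    a=g[r-3:r+4,c-3:c+4];k=np.clip(np.median(a)-25-a,0,None);yy,xx=np.mgrid[r-3:r+4,c-3:c+4]
    B.append(w(p,((k*yy).sum()/k.sum(),(k*xx).sum()/k.sum()),z=12)[:2])
B=np.array(B);print(B,[np.linalg.norm(B[i]-B[j]) for i,j in((0,1),(2,3),(0,2),(1,3))])
dx=(B[0]-B[2]+B[1]-B[3]);dy=B[1]-B[0]+B[3]-B[2]
dyr=np.array([dy[1],-dy[0]]);v=dx+dyr;yaw=np.arctan2(v[1],v[0]);R=np.array([[np.cos(yaw),-np.sin(yaw)],[np.sin(yaw),np.cos(yaw)]])
o=B.mean(0)-R@[-25,30];print("yaw",np.degrees(yaw),"o",o)
J=lambda q:np.r_[R.T@(np.array(q)[:2]-o),q[2]]
def tri(t,i=0,j=0):
    a=eyes.spot_point(t,p)[i]["at"];b=eyes.spot_point(t,s)[j]["at"]
    A=[];L=[]
    for q,px in((p,a),(s,b)):
        T=np.array(q["world_from_camera"]);d=T[:3,:3]@ray(q,px);d/=np.linalg.norm(d);M=np.eye(3)-np.outer(d,d);A.append(M);L.append(M@T[:3,3])
    return np.linalg.solve(sum(A),sum(L))
print("grip",J(tri("lever_grip")))
# cloud in jig frame
for n,q in(("top",p),("side",s)):
    rr,cc=np.nonzero(q["depth"]>0);K=q["camera_matrix"];d=q["depth"][rr,cc]
    P=np.c_[(cc-K[0,2])/K[0,0]*d,-(rr-K[1,2])/K[1,1]*d,-d]@np.array(q["world_from_camera"])[:3,:3].T+np.array(q["world_from_camera"])[:3,3]
    Q=np.c_[(P[:,:2]-o)@R,P[:,2]]
    def st(m,t): 
        a=Q[m]; print(n,t,m.sum(),a.min(0),np.median(a,0),a.max(0)) if len(a) else print(n,t,0)
    inn=(abs(Q[:,0]+25)<140)&(abs(Q[:,1]-30)<110)
    st(inn&(Q[:,2]>145)&(Q[:,1]>60),"grip")
    st(inn&(Q[:,2]>37)&(Q[:,0]<-60)&(abs(Q[:,1])<50),"mount")
    st(inn&(Q[:,2]>26)&(Q[:,0]>75)&(abs(Q[:,1])<70),"stop")
    st(inn&(Q[:,2]>70)&(Q[:,1]<75)&(Q[:,0]>-30),"holdarm")
    st(inn&(Q[:,2]>40)&(Q[:,2]<70)&(Q[:,1]>70),"plates")
print(observe()["time_s"])
E
```

```text
[[ 708.2 -111.8]
 [ 635.3   54.9]
 [ 492.  -205.9]
 [ 419.7  -38.7]] [np.float64(181.9246669319385), np.float64(182.2491192779935), np.float64(235.7617719450388), np.float64(235.0172038426801)]
yaw 23.498717952767073 o [598.7 -92.9]
grip [ 16.1 130.5 164.9]
top grip 79 [ -2.  115.3 146.1] [  6.8 128.6 199.4] [ 18.9 139.7 214.5]
top mount 207 [-127.2  -26.8   37.2] [-105.5   -3.6   48. ] [-74.2  32.6  58.4]
top stop 205 [ 80.9 -52.9  26. ] [89.2  2.6 34.7] [97.5 57.3 42.6]
top holdarm 113 [-0.4 17.3 84.9] [  8.2  48.4 113.8] [ 17.7  74.7 137.2]
top plates 107 [-7.8 72.7 40.9] [ 4.7 92.  59.3] [ 26.2 119.   69. ]
side grip 201 [ -5.1 114.6 145.6] [  3.6 124.5 180.7] [ 18.1 139.8 209.7]
side mount 309 [-130.1  -29.5   37. ] [-112.3   -7.4   48.2] [-74.9  34.   57. ]
side stop 264 [ 78.8 -53.7  26.4] [85.8  0.2 34.3] [97.6 56.9 42.5]
side holdarm 130 [-1.7 16.6 71. ] [  4.5  43.8 113.6] [ 15.1  71.7 137.7]
side plates 180 [-9.3 72.7 40.1] [  1.  100.9  58. ] [ 24.8 120.   70. ]
1.6
```

```bash
cat >> h.py <<'E'
yaw=23.5;o=np.array([598.7,-92.9]);c_,s_=np.cos(np.radians(yaw)),np.sin(np.radians(yaw));R=np.array([[c_,-s_],[s_,c_]])
def W(x,y,z): return [*(o+R@[x,y]),z]
def J(q): return np.r_[R.T@(np.array(q)[:2]-o),q[2]].round(1)
def st(t=""):
    a=observe();f=np.array(a["ft_force"]);print(t,"t",round(a["time_s"],2),"jig",J(a["position"]),"F",np.r_[R.T@f[:2],f[2]].round(1))
E
python3 - <<'E'
from h import *
a=[180,0,yaw]
env.gripper_to(0,60)
env.goto(W(-160,0,330),a);st()
env.movel(W(-160,0,60),vel=250)
print(env.movel(W(-160,0,24),vel=80,contact_N=8));st("down")
print(env.movel(W(-112,0,24),vel=60,contact_N=14));st("push1")
for i in range(3):
    h=env.movel(W(-82,0,24),vel=25,contact_N=16);st("push %s"%h)
p=eyes.capture("side");save(p,"s2.png",(200,350,200,400),4)
E
```

```text
t 5.14 jig [-159.6    0.5  329.9] F [-0.5  0.3 -0. ]
False
down t 6.97 jig [-159.8   -0.3   24.3] F [ 0.2 -0.1  0.4]
False
push1 t 7.92 jig [-1.115e+02  1.000e-01  2.390e+01] F [-1.4  0.2 -0.2]
push True t 8.61 jig [-100.5    0.7   23.5] F [ 0.2 -0.4 -0.4]
push True t 9.02 jig [-100.7    1.8   22.8] F [-0.1 -0.7  0.2]
push True t 9.4 jig [-101.     2.5   22.3] F [0.3 0.4 0.7]
```

View pics/s2.png

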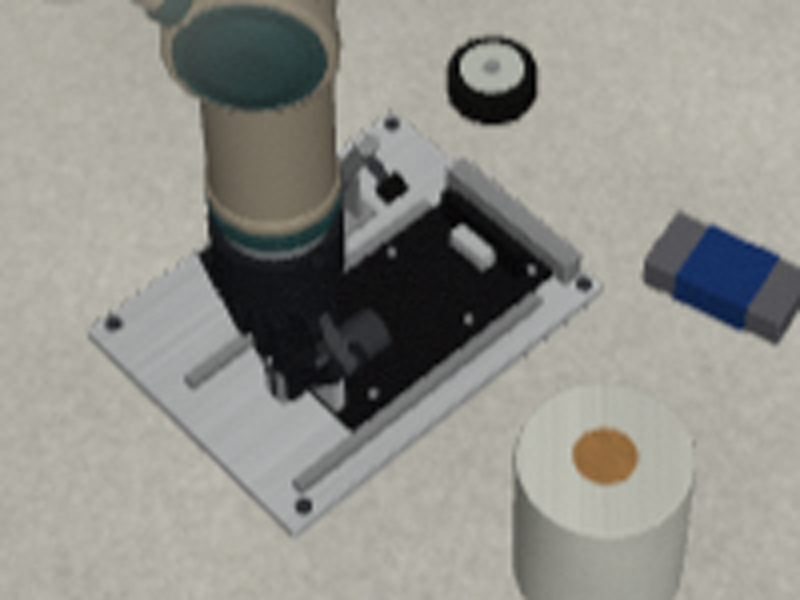

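The chassis nose edge, at about (190–280, 440–560) in the crop, now lies along the stop bar. The push stopped dead at 16 N on three tries, so it is seated. Next is the lever.

```bash
python3 - <<'E'
from h import *
env.movel(W(-150,0,24),vel=120)
env.movel(W(-150,0,250),vel=250)
q0=np.array(observe()["q"]);best=None
for d in(90,-90):
    A=[180,0,yaw+d]
    q=env.inverse_kinematics(W(7,85,185),A)
    print(d,None if q is None else np.round(q))
    if q is not None and (best is None or abs(np.array(q)-q0).max()<best[0]): best=(abs(np.array(q)-q0).max(),A)
A=best[1]
env.goto(W(7,70,250),A)
def tip(th,s=118,off=11,h=11):
    e=1.396-th;return W(7,107+s*np.cos(e)-off*np.sin(e)-h,52+s*np.sin(e)+off*np.cos(e))
p=np.array(tip(0));env.movel(W(7,70,p[2]),vel=150);st("beside")
print(env.movel(list(p),vel=60,contact_N=4));st("touch")
for th in np.arange(.12,1.0,.12):
    env.movel(tip(th,off=8),vel=70);st("%.2f"%th)
s=eyes.capture("side");save(s,"s3.png",(150,300,200,400),4)
E
```

```text
90 [ -8.  17.  91.   0.  72. -32.]
-90 [ -8.  17.  91.  -0.  72. 148.]
beside t 12.91 jig [  7.3  69.4 170.8] F [ 0.2 -0.2  0.2]
False
touch t 13.65 jig [  7.1 105.7 170.2] F [0.3 0.5 0.1]
0.12 t 14.04 jig [  7.5 119.8 168.1] F [-1.5 -6.5  3.2]
0.24 t 14.39 jig [  7.5 134.6 164. ] F [-1.  -4.9  3.5]
0.36 t 14.74 jig [  7.7 148.7 158.1] F [ 0.7 -1.7  4.9]
0.48 t 15.09 jig [  7.3 161.7 150.5] F [ 1.  -1.5  3.4]
0.60 t 15.44 jig [  6.  173.5 141.2] F [ 0.7 -0.5  0.8]
0.72 t 15.79 jig [  6.4 183.8 131.3] F [ 0.1  0.5 -0.1]
0.84 t 16.14 jig [  6.6 192.5 120.5] F [-0.1  0.5 -0.4]
0.96 t 16.49 jig [  6.5 200.  108.5] F [-0.4  0.4  1.1]
```

View pics/s3.png

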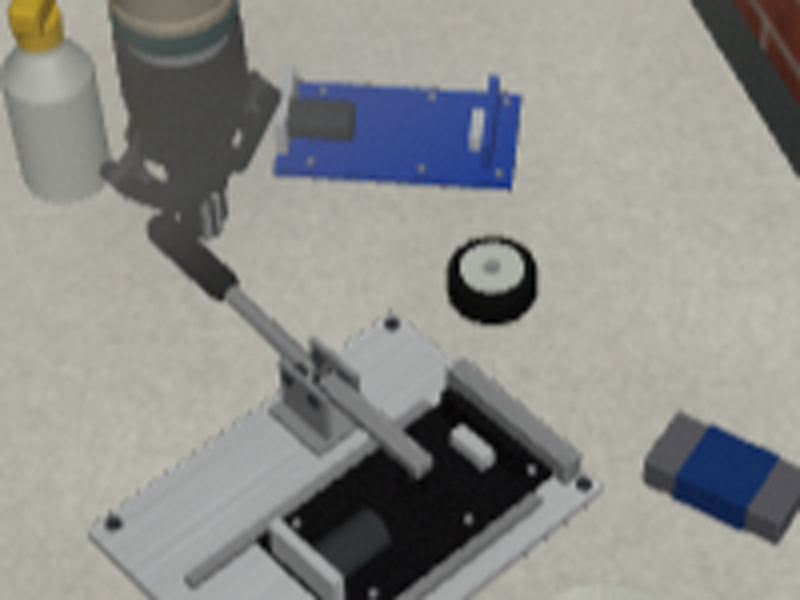

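The holding arm is down on the plate and the lever is low, with its grip at about (255,190) in the crop. I'll withdraw and check the lock angle and the nose.

```bash
python3 - <<'E'
from h import *
x,y,z=J(observe()["position"])
env.movel(W(x,y-3,z+150),vel=200);env.movel(W(-200,200,z+150),vel=300);env.pause(.3);st()
for n in("top","side"):
    q=eyes.capture(n);save(q,n+"4.png",(215,305,240,360),6) 
    rr,cc=np.nonzero(q["depth"]>0);K=q["camera_matrix"];d=q["depth"][rr,cc];T=np.array(q["world_from_camera"])
    P=np.c_[(cc-K[0,2])/K[0,0]*d,-(rr-K[1,2])/K[1,1]*d,-d]@T[:3,:3].T+T[:3,3];Q=np.c_[(P[:,:2]-o)@R,P[:,2]]
    for lo,hi in((185,205),(220,250)):
        m=(abs(Q[:,0]-5)<6)&(Q[:,1]>lo)&(Q[:,1]<hi)&(Q[:,2]>35);print(n,m.sum(),np.percentile(Q[m],[10,50,90],axis=0).round(1).tolist() if m.any() else "")
    for t in("chassis_nose","jig_stop","lever_grip"): print(n,t,[(np.round(e["at"],1),round(e["conf"],2),J(w(q,e["at"],z={"lever_grip":63}.get(t,16)))) for e in eyes.spot_point(t,q)[:3]])
E
```

```text
t 18.58 jig [-199.1  199.9  258.6] F [-0.6  0.1  0.3]
top 30 [[0.8, 188.0, 62.9], [5.1, 195.2, 69.5], [9.6, 203.0, 72.6]]
top 48 [[0.1, 222.8, 68.1], [4.5, 234.0, 74.6], [9.4, 246.0, 79.3]]
top chassis_nose [(array([238.9, 296.1]), 0.87, array([78. ,  8.3, 16. ])), (array([242.8, 436.9]), 0.75, array([ -88.7, -375.2,   16. ])), (array([200.1, 212.2]), 0.74, array([279.4, 196.4,  16. ]))]
top jig_stop [(array([235.6, 300.9]), 0.59, array([81.8, -8.6, 16. ]))]
top lever_grip [(array([285.8, 236.1]), 0.73, array([ 10.3, 218.5,  63. ]))]
side 43 [[0.1, 187.1, 63.7], [4.8, 193.6, 71.1], [9.2, 202.2, 75.1]]
side 51 [[-0.3, 222.6, 69.4], [3.5, 234.7, 74.6], [8.4, 246.3, 79.5]]
side chassis_nose [(array([260.8, 327.7]), 0.93, array([78.1, -7.4, 16. ])), (array([187.2, 327.9]), 0.88, array([259.8, 179.9,  16. ])), (array([408.1, 391.9]), 0.62, array([ -96.2, -386.6,   16. ]))]
side jig_stop [(array([258.6, 323.1]), 0.82, array([74.4,  5.8, 16. ]))]
side lever_grip [(array([215.9, 245.3]), 0.9, array([ -0.8, 222.7,  63. ]))]
```

View pics/top4.png

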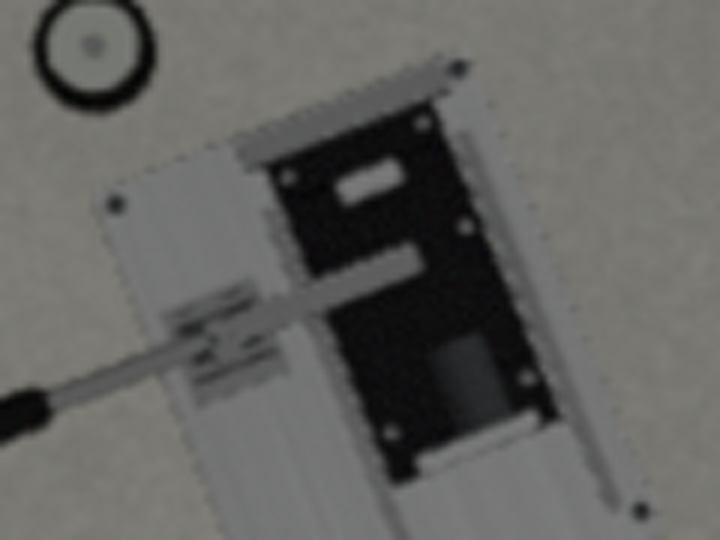

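View pics/side4.png

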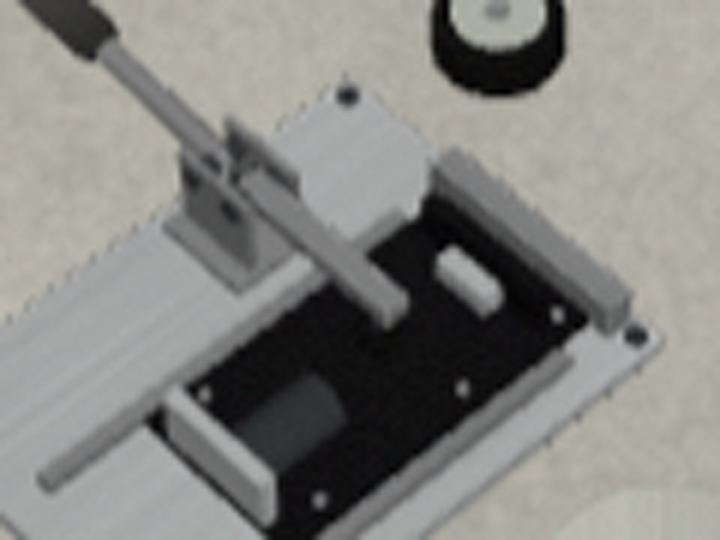

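Both crops show the black plate's nose flush against the stop bar with no bright gap, the holding arm down on the plate and the bystanders unmoved. The grip's top is 74.6 mm above the bench, so its centre is at about 63 mm, which is the locked position.

```bash
python3 -c "
from h import *
print(env.finish_job())"
```

```text
the job is handed in; nothing more can be done
None
```

The chassis is against the stop bar, the clamp is locked with its holding arm down on the plate, and the job is handed in at about 19 s of the 51 s allowed; no verdict came back.

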